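Fill the rung board and run it out to the pointer

TASK

Lay the two loose wooden rungs in the empty slots of the parts board, the long rung in the row of long slots and the short rung in the row of short slots, and let go of them. Then slide the board by its handle post along the riser, without lifting it, until the end that sticks out is level with the pointer on the rail. It would tip there by itself, so keep hold of it with the gripper, level and still, and finish while holding it; leave the other things on the bench alone.

Things in the scene. Friction and masses are not known exactly. Their poses are not given: they have to be found in the camera images.
- riser: Fixed plywood riser, 180 (x) x 320 (y) x 40 high; its pose on the bench varies. Origin: centre of its underside. The board lies on its top between two dark guide strips along y, 10 high, with 3 play on each side, and slides out over the riser's -y end. An aluminium rail (25 wide, 45 high, centre at x = +103.5) runs along it and on past that end.
- riser_edge (a point): Middle of the top edge of the riser's -y end, over which the board slides out: riser (0, -160, 40). With the board's end at the pointer the centre of mass is 40 to 85 past this edge: the board tips unless its tail is held, for which up to about 9 N down at the handle is enough.
- pointer_tip (a point): Tip of the steel pointer blade (4 thick along y, 54 above the bench) that is clamped on the rail and points at the side of the board's path, 6 clear of it. Fixed; its place along the rail varies. Axes as the riser's: the board's end is to be level with this tip along the riser's y, 210 to 250 out from the riser's edge.
- board: Loose parts board of pale wood, 140 (x) x 360 (y) x 18 thick, about 0.5 kg, at first sticking out 45 to 90 past the riser's -y end. Origin: centre of its underside; axes as the riser's. Ribs 4 high on its top form slots across it (along x): two long ones, 118 x 26, at y = -150 and -104, two short ones, 78 x 26, at y = -58 and -12. The outer slot (more -y) of each pair is filled.
- board_end (a point): Middle of the board's outer (-y) end face, half-way up: board (0, -180, 9).
- handle (a point): Centre of the dark square handle post, 24 x 24 and 45 tall, standing on the board's tail: board (0, 135); this point is 22.5 above the board's top. It is fast to the board.
- long_slot (a point): Centre of the floor of the empty long slot, on the board's top face (18 above its underside); ribs around it stand 4 higher. Axes as the board's; the slot runs along x.
- short_slot (a point): Centre of the floor of the empty short slot; otherwise like long_slot.
- rung_long_mid (a point): Centre of the loose long rung (9 above what it lies on): square wooden bar 18 x 18, 110 long overall along its x, with a turned tenon 12 in diameter and 12 long at each end; 24 g. At first on the bench to the robot's right.
- rung_short_mid (a point): Centre of the loose short rung, of the same kind but 70 long overall (square part 46); 15 g. At first on the bench near the long one; which is nearer varies.
- racked_long_mid (a point): Centre of a long rung (110) already lying in the outer long slot; leave it there.
- racked_short_mid (a point): Centre of a short rung (70) already lying in the outer short slot; leave it there.
- wrench: Bystander, to be left where it is: steel open-ended wrench, 170 long; origin at its underside.
- sanding_block: Bystander, to be left where it is: cork sanding block 60 x 110 x 35; origin at its underside.
- glue: Bystander, to be left where it is: white glue bottle, 60 across, 170 tall; origin at its underside.
- tape: Bystander, to be left where it is: roll of paper tape, 100 across, 25 high; origin at its underside.
- throat_plate: Bystander, to be left where it is: flat aluminium saw insert plate 85 x 270 x 10; origin at its underside.
- screw_jar: Bystander, to be left where it is: glass screw jar, 64 across, 60 tall; origin at its underside.
There are look-alikes about, which are no part of the job. Leave any black or white look-alike of the part that bears rung_long_mid alone. Leave any green look-alike of the part that bears rung_short_mid alone.

How it is judged:
By the outcome, as a careful person would: the job done as asked, in the order asked, and still so for the second after the job is handed in, while the arm keeps its last pose, push and grip.
It also fails if it takes over 58 s, if anything falls off the work surface, if the arm or the gripper's body presses on something with over 40 N, if the wrist force passes 120 N, or if a joint passes its speed limit or range.

ROBOT

A 6-joint arm with a two-finger parallel gripper is mounted at the origin on the work surface. World frame = base frame: x ahead of the robot, y to its left, z up, the work surface at z = 0. Lengths are in m, angles in rad, forces in N, time in s.
With the tool pointing down it reaches from about 0.35 to 0.775 m from the base axis. Payload 7.3 kg.
Tool frame: the origin (TCP) lies at the very end of the fingers, on their centre line; the grasp point (between the pads) lies 19 mm behind it; z points along the fingers, y is the line along which they close (so a half turn about z gives the same grasp; the last joint's range is limited). The gripper opens to 92 mm and grips with 3 to 60 N. Pads are 19 mm wide; open, the fingers measure 130 mm over their backs; the gripper's body (75 mm by 190 mm) begins 47 mm behind the grasp point.
Start: joints at [-1.305, 0.342, 1.524, -0, 1.275, -0.146], TCP at [0.21, -0.481, 0.227] pointing down, gripper open.
Joint ranges: [-2.53, 2.53], [-0.77, 2.02], [0.04, 2.7], [-1, 4.14], [0.28, 2.66], [-3.11, 3.11]. Speed limits (rad/s): [2.57, 2.57, 3.14, 3.14, 3.14, 3.14].

INTERFACE

Orientations are given as [roll, pitch, yaw] about the fixed x, y, z axes, in that order (R = Rz(yaw) Ry(pitch) Rx(roll)).
In Python, from cell import robot gives the robot as it stands.
- The arm moves only by the tool apply_moves, never from a script. Its argument "motion" is text: rows parted by semicolons, each of 7 numbers parted by spaces: the opening in per cent of the stroke, from 0 (shut) to 100 (fully open), then the shift along the tool's x, y, z in cm, then the turn, a rotation vector about the tool's x, y, z in rad. A call has 1 to 20 rows; each row shifts and turns the commanded pose from where the row before left it, along the tool's axes as they then stand; what a row does not reach is not made up. A row lasts 1/8 s, in which the tool goes at most 62.5 mm and 10.7 degrees, less where a joint would pass 70% of its speed; a pose out of reach is approached as far as the arm can. A call with a gripper value outside its range is refused whole. The fingers move at their own pace and stop on an object; "force" is the grip in N (left out, the last holds). Time passes only in rows, so rows that do not move let the fingers close. It gives the time, the measured TCP pose, the force, the opening and the grip force at its end, in the units of the state.
- robot.observe(): the state, without advancing time (a new reading comes with each control period).
- robot.read_camera(name): name is "scene" or "top" or "wrist"; returns a dict with "img" (400x640x3 uint8, red, green, blue), "fovy" (degrees; the focal length in pixels is half the picture's height over the tangent of half this angle, whatever the lens; pixels are square), "cx", "cy" (the principal point, pixels), "R" (3x3) and "t" (3): a world point X has camera coordinates R X + t; the wrist camera has in their place "hand_eye" (4x4, takes a point from camera to tool coordinates, whose origin is the TCP and whose axes are the flange's). Camera axes: x right, y down, z forward; pixel columns grow to the right and rows downward; lengths in m; the calibration is good to about 2 mm. A picture is of the moment at which its call begins: read the wrist's pose just before it. There is no depth.
- robot.hand_in(): hands the job in; it is judged then, once.
Trained networks look in a picture, given as the dict that the camera call returned (one of the last four; its "shot" number tells which), for a name from the list of things; names that differ only in an ending like _2 or _b are one class to them, and where a whole thing is asked for, a point or a joint stands for the part that bears it (a point fixed in the world has none). Each returns a list of dicts, best first, with "score" (0 to 1); they miss things now and then, are a little off and sometimes report something else, mostly with a low value. They report only what shows in the picture. A call takes as long as a camera call. They do not tell look-alikes from the thing itself.
- robot.search_frame(target, picture): "centre" ([x, y, z] in m, in world coordinates, good to about 4 mm: the middle of the surface that is visible of it).
- robot.trace(target, picture): "pixels" (400x640 bool, what is visible of it).
The state is a dict: "time": time; "qpos": joint angles; "qvel": joint speeds; "joint_efforts": joint torques, N m; "tool_pos": TCP position; "tool_rot": TCP orientation; "contact_force": force on the tool from outside, world axes, zero at the start; "torque": the same for the moment, N m; "opening": finger opening in m; "grip_force": force on a finger pad.
Only numpy, scipy, OpenCV 4.12 (cv2) and the standard library are available. Lean on these libraries where they do the work, as an engineer would, in place of code of your own. Each camera call takes 0.05 s, during which the arm holds its last target. There are 200 camera calls.

## Working session

There is one attempt and no reset: what is moved stays moved. The work goes in short steps, Python scripts to look and compute and a tool call to move; the robot and the scene stay as the last step left them, time stands still between calls to the robot, and variables do not carry over. Pictures are saved under pics/ and viewed, at most 13 in all, crops included, and the job is handed in when it is done.

Besides the shell and the picture viewer there is one more tool, called after "Call:" by a JSON object that holds its "method" and its "body", one argument or row to a line. apply_moves: Moves the arm, as the interface text tells. Its arguments: {"type":"object","properties":{"motion":{"type":"string"},"force":{"type":"number"}},"required":["motion"]}

```bash
mkdir -p pics; ls; cat > h.py <<'E'
import numpy as np, cv2
from scipy.spatial.transform import Rotation as Ro
from cell import robot
def cam(n):
    s=robot.observe(); p=robot.read_camera(n); p=dict(p) if not isinstance(p,dict) else p
    if 'R' not in p or p.get('R') is None:
        T=np.eye(4); T[:3,:3]=Ro.from_euler('xyz',s['tool_rot']).as_matrix(); T[:3,3]=s['tool_pos']
        C=T@np.array(p['hand_eye']); R=C[:3,:3].T; t=-R@C[:3,3]
    else: R,t=np.array(p['R']),np.array(p['t'])
    f=200/np.tan(np.radians(p['fovy'])/2)
    return p,R,t,f
def save(p,n): cv2.imwrite('pics/'+n,cv2.cvtColor(p['img'],cv2.COLOR_RGB2BGR))
def proj(c,X):
    p,R,t,f=c; q=R@np.array(X)+t; return np.array([f*q[0]/q[2]+p['cx'],f*q[1]/q[2]+p['cy']])
def back(c,u,z):
    p,R,t,f=c; d=R.T@np.array([(u[0]-p['cx'])/f,(u[1]-p['cy'])/f,1]); o=-R.T@t
    return o+d*(z-o[2])/d[2]
E
python3 - <<'E'
from h import *
print(robot.observe())
names="riser board handle pointer_tip long_slot short_slot rung_long_mid rung_short_mid racked_long_mid racked_short_mid board_end riser_edge wrench sanding_block glue tape throat_plate screw_jar".split()
for n in ['top','scene']:
    c=cam(n); save(c[0],n+'0.png'); print(n,{k:v for k,v in c[0].items() if k!='img'})
    for m in names:
        try:print(m,[(np.round(d['centre'],3).tolist(),round(d['score'],2),proj(c,d['centre']).round().tolist()) for d in robot.search_frame(m,c[0])[:4]])
        except Exception as e: print(m,e)
E
```

```text
pics
{'time': 0.0, 'qpos': array([-1.30500917e+00,  3.42710915e-01,  1.52498259e+00,  3.41790842e-06,
        1.27539316e+00, -1.45996765e-01]), 'qvel': array([ 0.00030001, -0.00132082,  0.00127127, -0.00133628,  0.00081959,
        0.00146288]), 'joint_efforts': array([ 1.27474144e-03, -4.31235838e+01, -2.44222194e+01,  7.17946119e-02,
        5.58925141e-02, -1.27024468e-04]), 'tool_pos': array([ 0.21004799, -0.48072438,  0.2260631 ]), 'tool_rot': array([-3.14011502e+00, -2.20579800e-04,  4.11782763e-01]), 'contact_force': array([ 0.00476586, -0.07871443,  0.39391622]), 'torque': array([ 0.04805314, -0.02208427,  0.00902118]), 'grip_force': 0.0, 'opening': 0.09156829321965532}
top {'fovy': 53.764376772215, 'cx': 322.231856195072, 'cy': 197.0390567648127, 'R': array([[-0.01947094, -0.99971293, -0.01396214],
       [-0.98267497,  0.02170973, -0.18406139],
       [ 0.18431167,  0.0101364 , -0.98281558]]), 't': array([-0.00149212,  0.55035951,  1.06714958]), 'shot': 1}
riser [([0.634, 0.076, 0.04], 0.73, [291.0, 170.0])]
board []
handle [([0.556, 0.075, 0.062], 0.94, [291.0, 195.0]), (
[... 2808 characters left out ...]
, 0.077], 0.62, [301.0, 206.0]), ([0.56, 0.016, 0.073], 0.5, [331.0, 212.0])]
racked_short_mid []
board_end [([0.577, 0.088, 0.058], 0.67, [354.0, 223.0]), ([0.807, -0.005, 0.023], 0.67, [307.0, 287.0]), ([0.458, -0.286, 0.017], 0.19, [246.0, 189.0])]
riser_edge [([0.652, 0.06, 0.045], 0.84, [340.0, 243.0])]
wrench [([0.553, -0.076, 0.079], 0.71, [301.0, 205.0])]
sanding_block [([0.375, 0.111, 0.038], 0.91, [369.0, 183.0])]
glue [([0.308, 0.294, 0.089], 0.58, [429.0, 166.0]), ([0.652, 0.059, 0.044], 0.24, [339.0, 243.0])]
tape [([0.808, -0.006, 0.026], 0.63, [307.0, 287.0])]
throat_plate [([0.464, 0.43, 0.012], 0.83, [467.0, 223.0])]
screw_jar [([0.605, -0.485, 0.049], 0.75, [170.0, 205.0])]
```

```bash
python3 - <<'E'
import cv2
a=cv2.imread('pics/top0.png'); b=a[90:320,180:560]; cv2.imwrite('pics/top0c.png',cv2.resize(b,None,fx=2.1,fy=2.1,interpolation=cv2.INTER_CUBIC))
E
```

```text
(no output)
```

View pics/top0c.png

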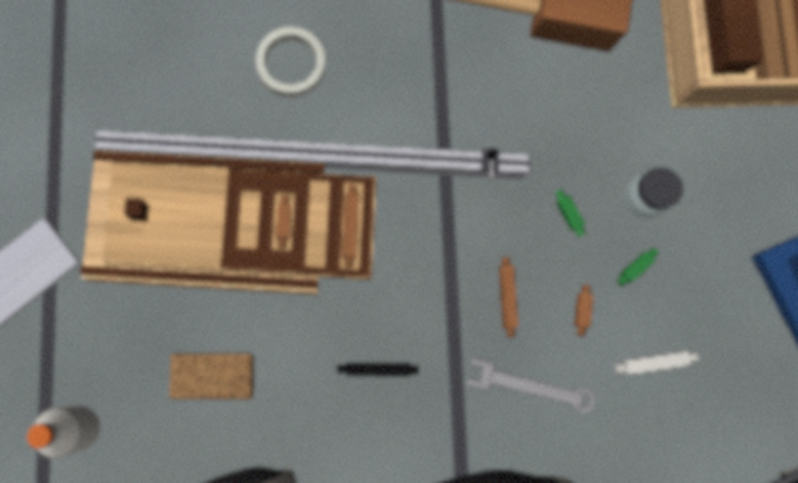

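The view shows the brown long rung at full-frame pixel (422,231), the short one at (458,238), black/white/green look-alikes to be ignored, handle post at about (245,190) and pointer at about (414,166).

```bash
cat >> h.py <<'E'
def rect(c,mask,z):
    P=np.array([back(c,(u,v),z)[:2] for v,u in zip(*np.nonzero(mask))],np.float32)
    (x,y),(w,h),a=cv2.minAreaRect(P*1000); a=a if w>h else a+90
    return (round(x/1000,4),round(y/1000,4)),(round(max(w,h)),round(min(w,h))),round((a+90)%180-90,1)
E
python3 - <<'E'
from h import *
c=cam('top')
for n in ['rung_long_mid','rung_short_mid','handle']:
    for d in robot.trace(n,c[0])[:6]:
        m=d['pixels']; v,u=np.nonzero(m); 
        if len(u)<20: continue
        print(n,round(d['score'],2),u.mean().round(1),v.mean().round(1),c[0]['img'][m].mean(0).round(),rect(c,m,.018))
r1,r2=back(c,(225.2,156.7),.045),back(c,(431.4,167.6),.045); print('rail',r1,r2,np.arctan2(r1[0]-r2[0],r2[1]-r1[1]))
print('handle',back(c,(244.8,188),.103),'ptr',back(c,(413.8,170),.054),'riser-y corners',back(c,(331,228),.05),'board outer',back(c,(357,221),.058),back(c,(358.5,174.5),.058))
w=cam('wrist'); save(w[0],'w0.png')
print(w[0]['hand_eye'],w[0]['fovy'],[proj(w,p) for p in ([.451,-.292,.018],[.427,-.395,.018])])
E
```

```text
rung_long_mid 0.77 421.8 231.9 [134.  95.  70.] ((0.4502, -0.2957), (106, 21), -0.1)
rung_long_mid 0.72 360.2 266.0 [46. 48. 49.] ((0.356, -0.1153), (107, 17), 88.9)
rung_long_mid 0.62 493.3 262.7 [182. 181. 176.] ((0.3575, -0.488), (107, 24), -81.8)
rung_short_mid 0.66 457.8 237.6 [136.  97.  71.] ((0.4293, -0.3972), (63, 23), -4.8)
rung_short_mid 0.48 483.8 216.6 [ 58. 119.  70.] ((0.4879, -0.4752), (65, 18), -47.9)
rung_short_mid 0.44 450.8 190.2 [ 56. 119.  68.] ((0.5662, -0.3882), (59, 21), 22.1)
handle 0.73 290.6 195.0 [153. 119.  85.] ((0.5653, 0.0713), (372, 148), 85.4)
handle 0.38 491.1 181.7 [85. 88. 90.] ((0.5914, -0.5082), (82, 62), -72.7)
rail [0.6772537  0.26772099 0.045     ] [ 0.63061811 -0.32878354  0.045     ] 3.063569898427837
handle [0.57013084 0.19661734 0.103     ] ptr [ 0.62238669 -0.27578372  0.054     ] riser-y corners [ 0.46184138 -0.0357015   0.05      ] board outer [ 0.47898505 -0.10836319  0.058     ] [ 0.6118192  -0.11736656  0.058     ]
[[-6.36685396e-04 -9.68668507e-01 -2.48356434e-01  6.64822253e-02]
 [ 9.99999781e-01 -6.61846491e-04  1.78155093e-05  7.99509837e-04]
 [-1.81631157e-04 -2.48356369e-01  9.68668716e-01 -1.58878484e-01]
 [ 0.00000000e+00  0.00000000e+00  0.00000000e+00  1.00000000e+00]] 64.7206531007737 [array([ 241.09830961, -131.50464894]), array([330.28467045, -53.58862012])]
```

View pics/w0.png

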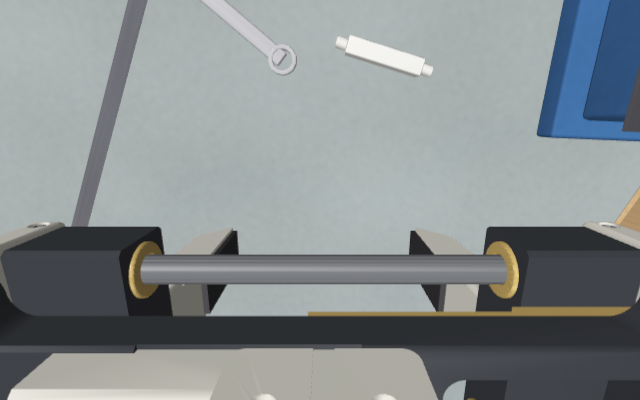

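The wrist view shows the fingers straddling the lower frame, with the wrench and the white decoy visible. So the usable view is ahead of the tool (+x). I'll move to a viewing pose behind the two rungs.

Call:
{"method": "apply_moves", "body": {
  "motion": "100 0 0 0 0 0 0.138; 100 0 0 0 0 0 0.138; 100 0 0 0 0 0 0.138; 100 3.3 -2.7 1.3 0 0 0; 100 3.3 -2.7 1.3 0 0 0; 100 3.3 -2.7 1.3 0 0 0; 100 3.3 -2.7 1.3 0 0 0; 100 3.3 -2.7 1.3 0 0 0; 100 0 0 0 0 0 0; 100 0 0 0 0 0 0"
}}

```text
time: 3.4
tool_pos: [0.3754, -0.3469, 0.1619]
tool_rot: [3.141, -0.0, -0.002]
contact_force: [-0.2, -0.1, 0.3]
opening: 0.0918
grip_force: 0.0
```

```bash
python3 - <<'E'
from h import *
w=cam('wrist'); save(w[0],'w1.png')
s=robot.observe(); print(s['tool_pos'],s['tool_rot'],s['qpos'])
for n in ['rung_long_mid','rung_short_mid']:
    for d in robot.trace(n,w[0])[:6]:
        m=d['pixels']; v,u=np.nonzero(m); 
        if len(u)<20: continue
        print(n,round(d['score'],2),u.mean().round(1),v.mean().round(1),w[0]['img'][m].mean(0).round(),rect(w,m,.018),rect(w,m,.009))
E
```

```text
[ 0.37513025 -0.34722877  0.16209478] [ 3.14069352e+00 -2.62103005e-04 -2.66814003e-03] [-8.96590416e-01  3.79414208e-01  1.65996727e+00 -4.02394231e-04
  1.10134613e+00  6.77056055e-01]
rung_long_mid 0.88 463.2 202.7 [228. 228. 224.] ((0.3611, -0.4866), (110, 23), -83.2) ((0.3587, -0.4907), (113, 24), -83.2)
rung_long_mid 0.64 93.2 204.5 [44. 44. 47.] ((0.3605, -0.1189), (113, 22), 88.2) ((0.358, -0.1122), (117, 22), 88.2)
rung_long_mid 0.56 268.8 104.9 [187. 141. 100.] ((0.4528, -0.2979), (107, 21), 1.3) ((0.4531, -0.2965), (110, 22), 1.3)
rung_short_mid 0.73 465.3 64.2 [ 81. 176. 104.] ((0.4889, -0.4745), (71, 20), -51.0) ((0.4902, -0.4783), (74, 21), -51.0)
rung_short_mid 0.69 376.2 128.5 [196. 148. 104.] ((0.4324, -0.3971), (69, 20), -10.3) ((0.4321, -0.3986), (71, 21), -10.3)
```

View pics/w1.png

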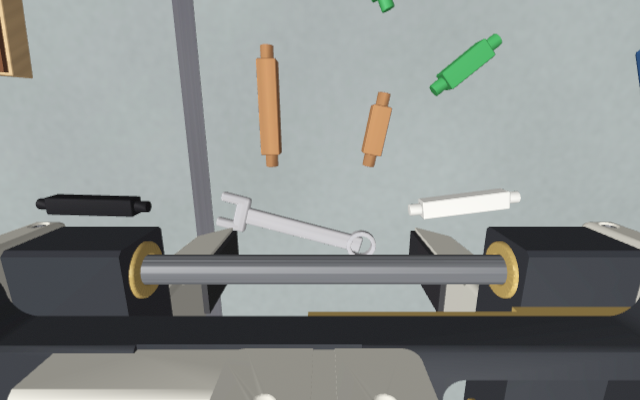

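Wrist view: long rung spans (266,45)–(272,165), short rung (383,95)–(370,165), and the networks agree. Next is the grasp of the long rung.

Call:
{"method": "apply_moves", "body": {
  "motion": "60 0 0 0 0 0 -0.03; 60 3.9 -2.5 1 0 0 0; 60 3.9 -2.5 1 0 0 0; 60 0 0 3.5 0 0 0; 60 0 0 3.5 0 0 0; 60 0 0 3.5 0 0 0; 60 0 0 2 0 0 0; 60 0 0 0.9 0 0 0; 0 0 0 0 0 0 0; 0 0 0 0 0 0 0; 0 0 0 0 0 0 0; 0 0 0 0 0 0 0; 0 0 0 0 0 0 0; 0 0 0 -3 0 0 0; 0 0 0 -4 0 0 0",
  "force": 15
}}

```text
time: 5.42
tool_pos: [0.4514, -0.2938, 0.0776]
tool_rot: [-3.14, 0.002, 0.028]
contact_force: [0.7, 0.0, -0.8]
opening: 0.0179
grip_force: 15.0
```

Call:
{"method": "apply_moves", "body": {
  "motion": "0 0 0 -5 0 0 0.103; 0 0 -1 -5 0 0 0; 0 0 -2 -4 0 0 0; 0 0 -4.5 -2.2 0 0 0; 0 0 -5 0 0 0 0; 0 0 -5 0 0 0 0; 0 0 -5 0 0 0 0; 0 0 -5 0 0 0 0; 0 0 -4 0 0 0 0; 0 0 0 0 0 0 0; 0 0 0 0 0 0 0; 0 0 0 0 0 0 0"
}}

```text
time: 6.92
tool_pos: [0.4757, 0.0187, 0.2396]
tool_rot: [3.141, 0.0, -0.077]
contact_force: [-0.1, 0.5, 0.7]
opening: 0.0175
grip_force: 15.0
```

```bash
python3 - <<'E'
from h import *
w=cam('wrist'); save(w[0],'w2.png'); np.savez('w2.npz',R=w[1],t=w[2],f=w[3],cx=w[0]['cx'],cy=w[0]['cy'])
s=robot.observe(); print(s['tool_pos'],s['tool_rot'],s['qpos'],s['opening'])
for n in ['long_slot','short_slot','racked_long_mid','racked_short_mid','board_end','handle','pointer_tip']:
    print(n,[(np.round(d['centre'],3).tolist(),round(d['score'],2),proj(w,d['centre']).round().tolist()) for d in robot.search_frame(n,w[0])[:3]])
E
```

```text
[0.47569343 0.01871825 0.23965343] [ 3.14132534e+00  1.07697923e-04 -7.68765851e-02] [-1.21667284e-01  2.41503538e-01  1.62950140e+00 -2.84586745e-04
  1.27068335e+00  1.52608976e+00] 0.01772814402837634
long_slot [([0.569, 0.085, 0.061], 0.86, [251.0, 98.0])]
short_slot [([0.567, 0.082, 0.058], 0.93, [255.0, 100.0])]
racked_long_mid [([0.545, -0.075, 0.078], 0.69, [413.0, 109.0])]
racked_short_mid [([0.552, 0.009, 0.074], 0.62, [327.0, 109.0])]
board_end [([0.569, 0.085, 0.057], 0.67, [252.0, 98.0])]
handle [([0.567, 0.085, 0.054], 0.89, [252.0, 101.0]), ([0.355, -0.264, 0.003], 0.44, [540.0, 246.0])]
pointer_tip [([0.622, -0.269, 0.056], 0.74, [606.0, 11.0])]
```

View pics/w2.png

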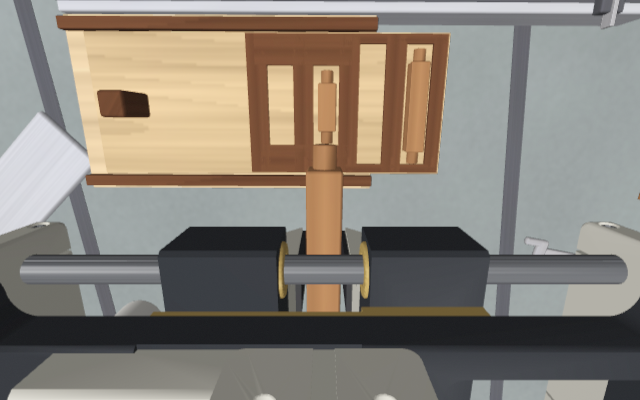

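The picture shows the empty long slot at about (371,104), the empty short slot at (281,105), the handle at about (110,102), the board's outer end at x≈440–448, and the pointer at (610,12).

```bash
python3 - <<'E'
from h import *
w=cam('wrist'); im=w[0]['img'].astype(int)
hsv=cv2.cvtColor(w[0]['img'],cv2.COLOR_RGB2HSV)
print('samples floor',im[105,371],im[105,281],'rib',im[105,347],'board',im[60,180],'top post',im[103,108],'rail/ptr',im[18,610])
pale=((im.sum(2)>480)&(im[...,0]-im[...,2]>35)).astype(np.uint8)
n,l,s,ce=cv2.connectedComponentsWithStats(pale)
yaw=[]
for name,(u,v) in dict(long=(371,104),short=(281,105)).items():
    m=l==l[v,u]; print(name,m.sum(),ce[l[v,u]],rect(w,m,.060))
bd=[(447.5,34.5),(439,173)]
print('board end corners',[back(w,p,.062) for p in bd])
print('rail edge',back(w,(60,11),.045),back(w,(375,14),.045))
print('guide inner',back(w,(66,30),.05),back(w,(370,30),.05),back(w,(88,176),.05),back(w,(370,177),.05))
print('post bottom/top',back(w,(110,102),.103))
big=cv2.resize(w[0]['img'][0:60,560:640],None,fx=6,fy=6,interpolation=cv2.INTER_CUBIC)
b2=cv2.resize(w[0]['img'][70:140,80:160],None,fx=6,fy=6,interpolation=cv2.INTER_CUBIC)
b3=np.vstack([big,b2]); cv2.imwrite('pics/w3.png',cv2.cvtColor(b3[:600],cv2.COLOR_RGB2BGR)); print(w[0]['shot'])
E
```

```text
samples floor [227 200 156] [235 207 161] rib [118  76  54] board [225 198 155] top post [116  77  54] rail/ptr [152 151 153]
long 2894 [371.42536282 102.4609537 ] ((0.5515, -0.0364), (115, 25), -4.6)
short 1941 [281.8134982  104.65378671] ((0.5584, 0.0553), (77, 25), -4.6)
board end corners [array([ 0.61243167, -0.11244641,  0.062     ]), array([ 0.47672626, -0.10619395,  0.062     ])]
rail edge [0.66706258 0.26895711 0.045     ] [ 0.64034511 -0.04578738  0.045     ]
guide inner [0.64812752 0.26417248 0.05      ] [ 0.62496079 -0.03943673  0.05      ] [0.50089331 0.28080801 0.05      ] [ 0.47573235 -0.03352931  0.05      ]
post bottom/top [0.57163834 0.20309045 0.103     ]
7
```

View pics/w3.png

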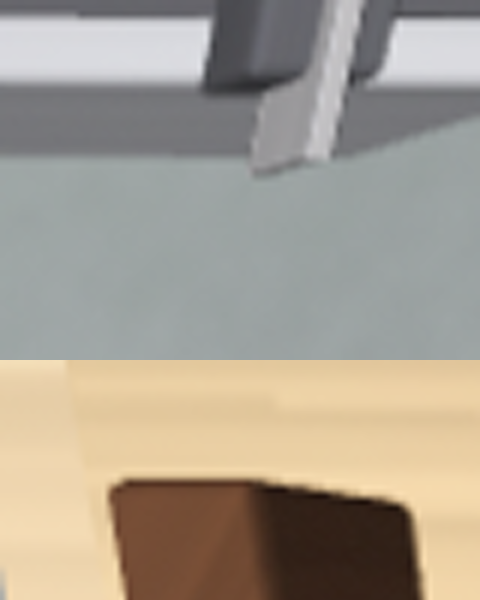

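Call:
{"method": "apply_moves", "body": {
  "motion": "0 4 2.45 0 0 0 0; 0 4 2.45 0 0 0 0; 0 0 0 4 0 0 0; 0 0 0 4 0 0 0; 0 0 0 4 0 0 0; 0 0 0 3 0 0 0; 0 0 0 1.5 0 0 0; 0 0 0 0 0 0 0; 0 0 0 0 0 0 0"
}}

```text
time: 8.5
tool_pos: [0.5528, -0.0353, 0.076]
tool_rot: [3.141, -0.002, -0.075]
contact_force: [-0.4, 0.3, 0.2]
opening: 0.0178
grip_force: 15.0
```

```bash
python3 - <<'E'
from h import *
w=cam('wrist'); save(w[0],'w4.png')
s=robot.observe(); print(s['tool_pos'],s['tool_rot'],s['contact_force'])
p=s['tool_pos']; y=s['tool_rot'][2]; d=np.array([.5515,-.0364])-p[:2]
print('tool shift cm',100*(d@[np.cos(y),np.sin(y)]),100*(d@[np.sin(y),-np.cos(y)]))
E
```

```text
[ 0.55276683 -0.03527996  0.07608274] [ 3.14114974e+00 -2.66354320e-03 -7.51017581e-02] [-0.46526465 -0.98873263 -0.48762187]
tool shift cm -0.11792167391269899 0.12119332415622859
```

View pics/w4.png

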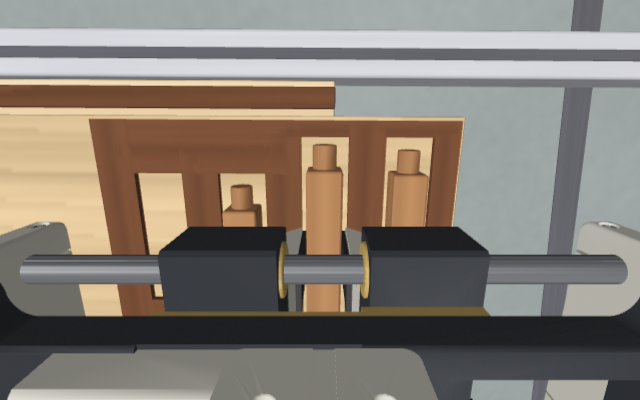

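The rung (column about 325) sits centred over the slot (302–349). I'll lower it and release with a small opening, because the racked rungs are close by.

Call:
{"method": "apply_moves", "body": {
  "motion": "0 -0.1 0 0.5 0 0 -0.003; 0 0 0 0.35 0 0 0; 0 0 0 0 0 0 0; 27 0 0 0 0 0 0; 27 0 0 0 0 0 0; 27 0 0 0 0 0 0; 27 0 0 -2 0 0 0; 27 0 0 -4 0 0 0; 27 0 0 -5 0 0 0; 27 0 0 0 0 0 0"
}}

```text
time: 9.8
tool_pos: [0.5531, -0.0354, 0.1804]
tool_rot: [3.14, -0.009, -0.072]
contact_force: [-0.0, 1.0, -0.6]
opening: 0.0246
grip_force: 0.0
```

```bash
python3 - <<'E'
from h import *
w=cam('wrist'); save(w[0],'w5.png')
s=robot.observe(); print(s['tool_pos'],s['tool_rot'],s['contact_force'],s['opening'])
for d in robot.trace('rung_long_mid',w[0])[:6]:
    m=d['pixels']; v,u=np.nonzero(m); print(round(d['score'],2),u.mean().round(),v.mean().round(),rect(w,m,.076))
c=cam('top')
for d in robot.trace('rung_long_mid',c[0])[:6]:
    m=d['pixels']; print(round(d['score'],2),rect(c,m,.076),c[0]['img'][m].mean(0).round())
E
```

```text
[ 0.55169651 -0.03518723  0.17793054] [ 3.14097657 -0.00401754 -0.07216811] [0.54402912 0.08287466 0.06557808] 0.02476505134207003
0.95 323.0 196.0 ((0.5549, -0.0363), (103, 19), -4.6)
0.64 ((0.3568, -0.4629), (104, 18), -83.1) [194. 193. 187.]
0.56 ((0.3553, -0.116), (91, 16), 88.9) [47. 49. 49.]
0.33 ((0.354, 0.1429), (50, 19), 0.5) [146. 114.  83.]
```

View pics/w5.png

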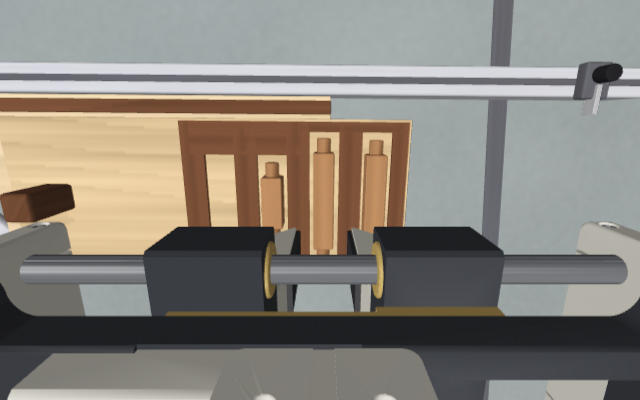

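The long rung lies in its slot at about (323,195), parallel to the racked one. Next, the short rung.

Call:
{"method": "apply_moves", "body": {
  "motion": "60 0 0 0 0 0 0.108; 60 -0.6 4.7 0 0 0 0; 60 -0.7 4.75 0 0 0 0; 60 -0.7 4.75 0 0 0 0; 60 -0.7 4.75 0 0 0 0; 60 -0.7 4.75 0 0 0 0; 60 -0.7 4.75 0 0 0 0; 60 -0.6 4.7 0 0 0 0; 60 -0.6 4.7 0 0 0 0; 60 0 0 4 0 0 0; 60 0 0 4 0 0 0; 60 0 0 4 0 0 0; 60 0 0 0 0 0 0; 60 0 0 0 0 0 0"
}}

```text
time: 11.75
tool_pos: [0.4312, -0.3983, 0.0569]
tool_rot: [3.141, -0.0, -0.18]
contact_force: [0.2, -0.2, 0.2]
opening: 0.0548
grip_force: 0.0
```

```bash
python3 - <<'E'
from h import *
s=robot.observe(); p=s['tool_pos']; y=s['tool_rot'][2]; d=np.array([.4322,-.398])-p[:2]
print(p,y,'tool shift cm',100*(d@[np.cos(y),np.sin(y)]),100*(d@[np.sin(y),-np.cos(y)]),'turn',y+.18)
E
```

```text
[ 0.43118088 -0.398258    0.05691502] -0.18010529296387 tool shift cm 0.09564217749679625 -0.04363836518674991 turn -0.00010529296387001841
```

Call:
{"method": "apply_moves", "body": {
  "motion": "60 0.1 0 3 0 0 0; 60 0 0 1.9 0 0 0; 60 0 0 0 0 0 0; 0 0 0 0 0 0 0; 0 0 0 0 0 0 0; 0 0 0 0 0 0 0; 0 0 0 0 0 0 0; 0 0 0 0 0 0 0; 0 0 0 -3 0 0 0; 0 0 0 -5 0 0 0; 0 0 0 -5 0 0 0; 0 0 0 -5 0 0 0.101; 0 0 0 0 0 0 0"
}}

```text
time: 13.38
tool_pos: [0.4333, -0.3998, 0.1918]
tool_rot: [3.137, -0.008, -0.282]
contact_force: [0.1, 0.1, -0.5]
opening: 0.0177
grip_force: 15.0
```

```bash
python3 - <<'E'
from h import *
s=robot.observe(); p=s['tool_pos']; y=s['tool_rot'][2]; d=np.array([.5584,.0553])-p[:2]
print(p,y,'tool shift cm',100*(d@[np.cos(y),np.sin(y)]),100*(d@[np.sin(y),-np.cos(y)]),'turn',y+.079)
w=cam('wrist'); save(w[0],'w6.png')
E
```

```text
[ 0.43328114 -0.39976775  0.19180654] -0.2818367826514412 tool shift cm -0.638119551597523 -47.19117178651624 turn -0.20283678265144117
```

I turned the wrong way there. The next call corrects the yaw, then carries the rung over the short slot.

Call:
{"method": "apply_moves", "body": {
  "motion": "0 0 0 0 0 0 -0.1; 0 0 0 0 0 0 -0.103; 0 0.9 -4.4 0 0 0 0; 0 1 -5.2 0 0 0 0; 0 1 -5.2 0 0 0 0; 0 1 -5.2 0 0 0 0; 0 1 -5.2 0 0 0 0; 0 1 -5.2 0 0 0 0; 0 1 -5.2 0 0 0 0; 0 1 -5.2 0 0 0 0; 0 1 -5.2 0 0 0 0; 0 0 0 4 0 0 0; 0 0 0 4 0 0 0; 0 0 0 3.5 0 0 0; 0 0 0 0 0 0 0; 0 0 0 0 0 0 0; 0 0 0 0 0 0 0"
}}

```text
time: 15.55
tool_pos: [0.5572, 0.0535, 0.0735]
tool_rot: [3.142, -0.002, -0.078]
contact_force: [0.6, 0.5, -0.0]
opening: 0.0179
grip_force: 15.0
```

```bash
python3 - <<'E'
from h import *
s=robot.observe(); p=s['tool_pos']; y=s['tool_rot'][2]; d=np.array([.5584,.0553])-p[:2]
print(p,y,'tool shift cm',100*(d@[np.cos(y),np.sin(y)]),100*(d@[np.sin(y),-np.cos(y)]),'turn',y+.079)
w=cam('wrist'); save(w[0],'w7.png')
E
```

```text
[0.55715678 0.05345918 0.07346931] -0.07816148966532022 tool shift cm 0.1095686291617474 -0.19322708970904937 turn 0.0008385103346797845
```

View pics/w7.png

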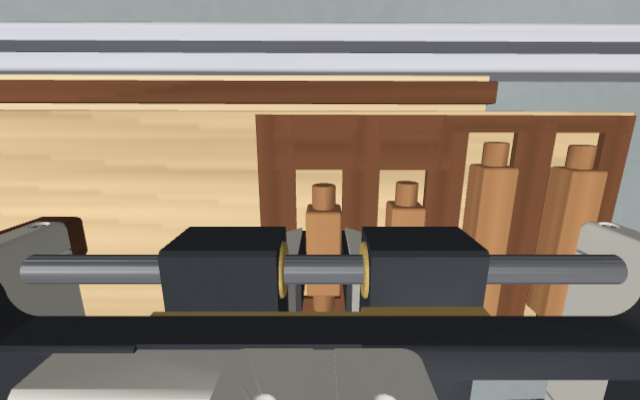

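The slot spans columns 296–342 and the rung sits at 324. That agrees with the computed −0.19 cm in tool y, so I'll correct, lower and release.

Call:
{"method": "apply_moves", "body": {
  "motion": "0 0.1 -0.2 0 0 0 0; 0 0 0 0.4 0 0 0; 0 0 0 0.2 0 0 0; 0 0 0 0 0 0 0; 27 0 0 0 0 0 0; 27 0 0 0 0 0 0; 27 0 0 0 0 0 0; 27 0 0 -2 0 0 0; 27 0 0 -4 0 0 0; 27 0 0 -5 0 0 0; 60 -3 -2 -5 0 0 0; 60 -4 1 -2 0 0 0; 60 0 5 0 0 0 0; 60 0 4 0 0 0 0; 60 0 0 0 0 0 0; 60 0 0 0 0 0 0"
}}

```text
time: 17.6
tool_pos: [0.4816, -0.0184, 0.2462]
tool_rot: [-3.141, 0.0, -0.079]
contact_force: [0.2, 0.3, 0.1]
opening: 0.0553
grip_force: 0.0
```

```bash
python3 - <<'E'
from h import *
w=cam('wrist'); save(w[0],'w8.png'); np.savez('w8.npz',R=w[1],t=w[2],f=w[3],cx=w[0]['cx'],cy=w[0]['cy'])
s=robot.observe(); print(s['tool_pos'],s['tool_rot'],s['contact_force'],s['opening'])
for n in ('pointer_tip','rung_short_mid','rung_long_mid'):
    print(n,[(np.round(d['centre'],3).tolist(),round(d['score'],2),proj(w,d['centre']).round().tolist()) for d in robot.search_frame(n,w[0])[:4]])
E
```

```text
[ 0.48160681 -0.01807232  0.24617293] [-3.14123295e+00  9.02024357e-05 -7.77948092e-02] [ 0.79771315  0.48821074 -0.39536167] 0.05521213087484832
pointer_tip [([0.629, -0.268, 0.058], 0.76, [563.0, 14.0])]
rung_short_mid [([0.572, -0.385, 0.014], 0.73, [632.0, 73.0]), ([0.556, 0.053, 0.075], 0.71, [246.0, 117.0])]
rung_long_mid [([0.553, -0.035, 0.074], 0.61, [333.0, 114.0])]
```

View pics/w8.png

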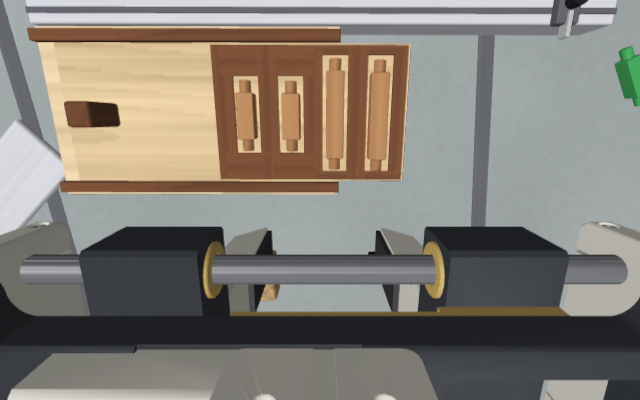

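Both rungs lie in their slots (246,115) and (335,113). For an accurate slide distance I'll take one closer view with the board end and pointer together.

Call:
{"method": "apply_moves", "body": {
  "motion": "60 1.6 4.3 1.2 0 0 0; 60 1.6 4.3 1.2 0 0 0; 60 1.6 4.3 1.2 0 0 0; 60 1.6 4.3 1.2 0 0 0; 60 0 0 0 0 0 0; 60 0 0 0 0 0 0"
}}

```text
time: 18.55
tool_pos: [0.5319, -0.1943, 0.198]
tool_rot: [-3.141, 0.001, -0.078]
contact_force: [-0.7, 0.6, -0.0]
opening: 0.0552
grip_force: 0.0
```

```bash
python3 - <<'E'
from h import *
w=cam('wrist'); im=w[0]['img']; save(w[0],'w9.png')
s=robot.observe(); print(s['tool_pos'],s['tool_rot'])
a=proj(w,[.545,-.109,.058]); b=proj(w,[.624,-.272,.054]); print(a,b)
u,v=map(int,b); print(u,v)
big=cv2.resize(im[0:222],None,fx=1.25,fy=1.25,interpolation=cv2.INTER_CUBIC)
v0,u0=max(0,v-25),max(0,u-50); z=cv2.resize(im[v0:v0+50,u0:u0+130],(780,300),interpolation=cv2.INTER_CUBIC)
print('zoom origin',u0,v0,'x6')
o=np.zeros((590,800,3),np.uint8); o[:big.shape[0],:big.shape[1]]=big[:, :800]; o[285:585,:780]=z
cv2.imwrite('pics/w9c.png',o[...,::-1])
E
```

```text
[ 0.53199219 -0.19400458  0.19845178] [-3.14128144e+00  2.50811234e-07 -7.70211691e-02]
[233.55530969 183.67400833] [400.34886832  83.56274163]
400 83
zoom origin 350 58 x6
```

View pics/w9c.png

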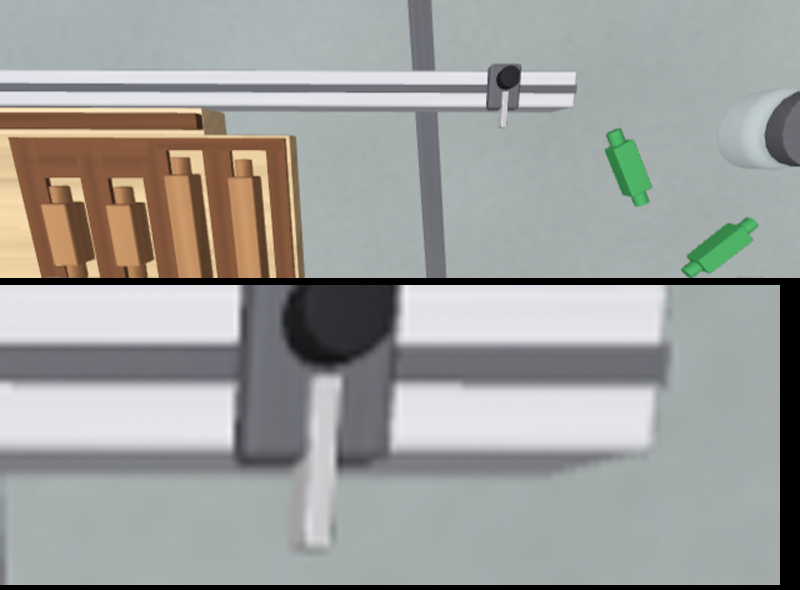

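Pointer blade's tip is at about (402.7,101). The board's outer end is at columns 232–240 around row 110. I'll read the edge profile numerically.

```bash
python3 - <<'E'
from h import *
w=cam('wrist'); im=w[0]['img'].astype(int)
for v in (125,150): print(v,[(u,*im[v,u]) for u in range(228,246)])
a8=cv2.imread('pics/w8.png')[...,::-1].astype(int); print('w8',[(u,*a8[120,u]) for u in range(398,412)])
n=np.load('w8.npz'); c8=(dict(cx=n['cx'],cy=n['cy']),n['R'],n['t'],float(n['f']))
P=back(w,(402.6,101),.054); print('ptr',P,'w8 ptr',back(c8,(567,36),.054))
r=np.array([.0785,.997])
for u in (232,233,234,235,236,237,238,239,240):
    B=back(w,(u,150),.058); print(u,B[:2],'D',(B-P)[:2]@r)
for u in (404,405,406,407): print('w8',u,back(c8,(u,120),.058)[:2])
for v in (60,120): print([back(w,(u,v),.045)[:2] for u in (5,440)] ) if 0 else None
E
```

```text
125 [(228, np.int64(131), np.int64(86), np.int64(60)), (229, np.int64(113), np.int64(88), np.int64(63)), (230, np.int64(213), np.int64(184), np.int64(141)), (231, np.int64(238), np.int64(210), np.int64(166)), (232, np.int64(230), np.int64(203), np.int64(159)), (233, np.int64(147), np.int64(123), np.int64(92)), (234, np.int64(125), np.int64(104), np.int64(77)), (235, np.int64(116), np.int64(97), np.int64(71)), (236, np.int64(116), np.int64(97), np.int64(71)), (237, np.int64(121), np.int64(104), np.int64(82)), (238, np.int64(147), np.int64(146), np.int64(137)), (239, np.int64(169), np.int64(177), np.int64(176)), (240, np.int64(169), np.int64(177), np.int64(176)), (241, np.int64(169), np.int64(177), np.int64(176)), (242, np.int64(169), np.int64(177), np.int64(176)), (243, np.int64(169), np.int64(177), np.int64(176)), (244, np.int64(169), np.int64(177), np.int64(176)), (245, np.int64(169), np.int64(177), np.int64(176))]
150 [(228, np.int64(136), np.int64(91), np.int64(64)), (229, np.int64(133), np.int64(88), np.int64(61)), (230, np.int64(114), np.int64(75), np.int64(53)), (231, np.int64(
[... 1459 characters left out ...]
69), np.int64(168))]
ptr [ 0.60898015 -0.27362823  0.054     ] w8 ptr [ 0.60987   -0.2769016  0.054    ]
232 [ 0.57716401 -0.11195321] D 0.15869242522848664
233 [ 0.57709103 -0.11289127] D 0.1577514525815109
234 [ 0.57701804 -0.11382932] D 0.15681048066332212
235 [ 0.57694506 -0.11476738] D 0.1558695094739194
236 [ 0.57687208 -0.11570544] D 0.15492853901330195
237 [ 0.57679909 -0.11664349] D 0.1539875692814689
238 [ 0.57672611 -0.11758154] D 0.1530466002784194
239 [ 0.57665313 -0.1185196 ] D 0.15210563200415267
240 [ 0.57658014 -0.11945765] D 0.15116466445866775
w8 404 [ 0.54039002 -0.10996592]
w8 405 [ 0.54030553 -0.11102845]
w8 406 [ 0.54022105 -0.11209098]
w8 407 [ 0.54013657 -0.1131535 ]
```

Slide distance is about 156 mm along riser −y, and the handle is computed at (0.570, 0.202). Now I'll go above the handle.

Call:
{"method": "apply_moves", "body": {
  "motion": "70 0.1 -4.4 0 0 0 0; 70 0.1 -5 0 0 0 0; 70 0.1 -5 0 0 0 0; 70 0.1 -5 0 0 0 0; 70 0.1 -5 0 0 0 0; 70 0.1 -5 0 0 0 0; 70 0.1 -5 0 0 0 0; 70 0 -5 0 0 0 0; 70 0 -0.4 4 0 0 0; 70 0 0 3.3 0 0 0; 70 0 0 0 0 0 0; 70 0 0 0 0 0 0"
}}

```text
time: 20.15
tool_pos: [0.5706, 0.2016, 0.127]
tool_rot: [-3.141, -0.002, -0.078]
contact_force: [1.2, -0.5, 0.5]
opening: 0.0646
grip_force: 0.0
```

```bash
python3 - <<'E'
from h import *
s=robot.observe(); p=s['tool_pos']; y=s['tool_rot'][2]; d=np.array([.570,.202])-p[:2]
print(p,s['tool_rot'],'tool shift cm',100*(d@[np.cos(y),np.sin(y)]),100*(d@[np.sin(y),-np.cos(y)]))
E
```

```text
[0.57060588 0.20157753 0.12701036] [-3.14088113e+00 -2.48239648e-03 -7.75672569e-02] tool shift cm -0.06367933029086545 -0.037424902183365666
```

Call:
{"method": "apply_moves", "body": {
  "motion": "70 0 0 3 0 0 0; 70 0 0 2 0 0 0; 70 0 0 0.9 0 0 0; 70 0 0 0 0 0 0; 0 0 0 0 0 0 0; 0 0 0 0 0 0 0; 0 0 0 0 0 0 0; 0 0 0 0 0 0 0; 0 0 0 0 0 0 0; 0 0 0 0 0 0 0; 0 0 0 0 0 0 0",
  "force": 45
}}

```text
time: 21.52
tool_pos: [0.5701, 0.2013, 0.0663]
tool_rot: [-3.141, -0.0, -0.078]
contact_force: [0.1, 3.5, 1.8]
opening: 0.0236
grip_force: 45.0
```

```bash
python3 - <<'E'
from h import *
s=robot.observe(); print(s['tool_pos'],s['tool_rot'],s['contact_force'],s['torque'],s['opening'],s['grip_force'])
c=cam('top'); save(c[0],'t1.png'); 
E
```

```text
[0.57010354 0.20131587 0.06631207] [-3.14110629e+00 -3.09288475e-04 -7.82693036e-02] [0.09611625 3.49664946 1.83007373] [ 0.46433711 -0.0082143  -0.13534922] 0.02357383017424802 45.00078856945038
```

Call:
{"method": "apply_moves", "body": {
  "motion": "0 0 1 0.05 0 0 0; 0 0 2 0 0 0 0; 0 0 2 0 0 0 0; 0 0 2 0 0 0 0; 0 0 1 0 0 0 0; 0 0 0 0 0 0 0; 0 0 0 0 0 0 0",
  "force": 50
}}

```text
time: 22.45
tool_pos: [0.5641, 0.1201, 0.0663]
tool_rot: [3.14, -0.001, -0.079]
contact_force: [-1.0, -4.3, 6.1]
opening: 0.0241
grip_force: 50.0
```

```bash
python3 - <<'E'
from h import *
s=robot.observe(); print(s['tool_pos'],s['tool_rot'],s['contact_force'],s['torque'],s['opening'],s['grip_force'])
E
```

```text
[0.56408606 0.12008005 0.06629661] [ 3.14005416e+00 -7.56426702e-04 -7.85477912e-02] [-0.98270303 -4.25663561  6.08239109] [-0.09241567  0.17267062 -0.11802522] 0.024109631765887155 50.00878930091858
```

Call:
{"method": "apply_moves", "body": {
  "motion": "0 0 1 0 0 0 0; 0 0 1.7 0 0 0 0; 0 0 1.7 0 0 0 0; 0 0 1.7 0 0 0 0; 0 0 0.9 0 0 0 0; 0 0 0 0 0 0 0; 0 0 0 0 0 0 0; 0 0 0 0 0 0 0"
}}

```text
time: 23.45
tool_pos: [0.5588, 0.0511, 0.0663]
tool_rot: [3.141, -0.001, -0.078]
contact_force: [-0.4, 0.4, 6.4]
opening: 0.0237
grip_force: 50.0
```

```bash
python3 - <<'E'
from h import *
s=robot.observe(); print(s['tool_pos'],s['tool_rot'],s['contact_force'],s['torque'],s['opening'],s['grip_force'])
c=cam('top'); save(c[0],'t2.png'); e=cam('scene'); save(e[0],'s2.png')
g=(np.array([s['tool_pos'][0],s['tool_pos'][1]])-.315*np.array([.0785,.997])); print('est end',g)
P=np.array([.609,-.2736])
o=np.zeros((600,800,3),np.uint8); k=0
for q in (c,e):
    b=proj(q,[.555,-.27,.058]).astype(int) if q is e else proj(q,[.58,-.27,.058]).astype(int); u0,v0=b[0]-50,b[1]-36
    print('origin',u0,v0,'ptr proj',proj(q,[*P,.054]),'end mid',proj(q,[*g,.058]))
    o[k:k+298,:400*2]=cv2.resize(q[0]['img'][v0:v0+37*2,u0:u0+200][:74],(800,298),interpolation=cv2.INTER_CUBIC); k+=302
cv2.imwrite('pics/z2.png',o[...,::-1])
E
```

```text
[0.55876672 0.05105673 0.06629599] [ 3.14093197e+00 -1.20691148e-03 -7.82721243e-02] [-0.43012422  0.4077684   6.43672091] [ 0.32178314  0.12065971 -0.15233817] 0.02366251258191434 50.00404179096222
est end [ 0.53403922 -0.26299827]
origin 362 148 ptr proj [413.3242315  174.57698921] end mid [411.49696939 200.31658204]
origin 190 165 ptr proj [234.11132028 214.39067632] end mid [244.5070387  196.95617068]
```

View pics/z2.png

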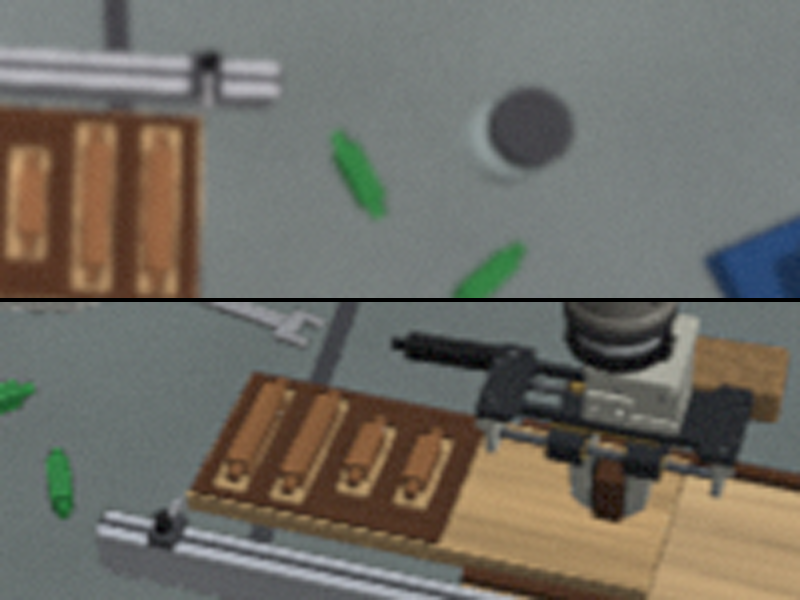

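The top view shows the end a few mm short of the pointer and the board level. I'll take subpixel numbers for the rest.

```bash
python3 - <<'E'
from h import *
c=cam('top')
def endline(img,umin,umax,rows):
    g=img.astype(float)[...,0]-img.astype(float)[...,2]  # wood: R-B>0, bench <0
    pts=[]
    for v in rows:
        r=g[v,umin:umax]; lo,hi=r[-6:].mean(),r[:14].max(); h=(lo+np.median(r[:14]))/2
        i=np.nonzero(r>h)[0].max(); u=umin+i+(r[i]-h)/(r[i]-r[i+1]); pts.append(back(c,(u,v),.058)[:2])
    return np.array(pts)
r=np.array([.0785,.997])
def load(n): return cv2.imread('pics/'+n)[...,::-1]
out={}
for n,a,b,rows in (('top0.png',340,375,range(180,216)),('t1.png',340,375,range(180,216)),('t2.png',394,428,range(182,218))):
    P=endline(load(n),a,b,rows); s=P@r; print(n,np.median(s),s.std(),np.polyfit(P[:,0],P[:,1],1)[0]); out[n]=np.median(s)
print('moved top0->t2',out['top0.png']-out['t2.png'],'top0->t1',out['top0.png']-out['t1.png'])
im=load('t2.png').astype(int).sum(2)//3
for v in range(168,179): print(v,im[v,406:424])
E
```

```text
top0.png -0.06904221720612772 0.0005724939959849595 -0.08034450853376317
t1.png -0.07006514040172727 0.0006304330649334925 -0.08064202949765722
t2.png -0.22077062964805352 0.0007655286149583986 -0.09915587819411999
moved top0->t2 0.1517284124419258 top0->t1 0.0010229231955995594
168 [179 170 153 120  85  75  94 117 121 100  89 115 148 153 148 151 152 153]
169 [180 174 157 120  87  74  91 116 119  96  93 129 165 177 178 182 180 180]
170 [154 148 132 105  81  72  91 119 124  97  89 127 160 173 178 180 178 181]
171 [115 113 103  91  76  80  97 124 128 102  87 111 135 147 152 153 153 153]
172 [ 94  93  90  90  87  94 108 129 133 108  88  97 106 110 112 116 114 113]
173 [ 96  98  97  96  96  97 113 131 134 112  94  92  93  95  96  94  92  91]
174 [106 106 107 103 108 110 116 124 127 115 107 101 103 101 101  95  95  99]
175 [108 109 112 116 114 113 117 117 118 117 113 113 110 111 112 108 107 108]
176 [ 93 101 103 107 109 114 118 118 118 118 118 120 117 121 118 120 116 116]
177 [ 77  80  86  89  91 103 114 118 116 123 122 120 121 123 122 123 121 120]
178 [ 67  64  67  68  77  93 109 113 118 121 123 119 123 122 120 119 119 121]
```

Call:
{"method": "apply_moves", "body": {
  "motion": "0 0 0.25 0 0 0 0; 0 0 0.23 0 0 0 0; 0 0 0 0 0 0 0; 0 0 0 0 0 0 0; 0 0 0 0 0 0 0"
}}

```text
time: 24.22
tool_pos: [0.5585, 0.0478, 0.0664]
tool_rot: [-3.14, -0.001, -0.078]
contact_force: [1.7, 7.7, 7.3]
opening: 0.024
grip_force: 50.0
```

```bash
python3 - <<'E'
from h import *
s=robot.observe(); print(s['tool_pos'],s['tool_rot'],s['contact_force'],s['torque'],s['opening'],s['grip_force'])
c=cam('top'); save(c[0],'t3.png')
g=c[0]['img'].astype(float); g=g[...,0]-g[...,2]; r=np.array([.0785,.997]); S=[];Q=[]
for v in range(182,218):
    q=g[v,394:428]; h=(q[-6:].mean()+np.median(q[:14]))/2; i=np.nonzero(q>h)[0].max(); u=394+i+(q[i]-h)/(q[i]-q[i+1]); P=back(c,(u,v),.058)[:2]; S.append(P@r); Q.append(P)
p=back(c,(413.6,172.5),.054)
Q=np.array(Q); print('end s',np.median(S),'ptr s',p[:2]@r,np.polyfit(Q[:,0],Q[:,1],1)[0], [round(x,4) for x in S[::5]])
# levelness: end mid in scene camera vs expectation
for n in ('rung_short_mid','rung_long_mid','board'):
    print(n,[(np.round(d['centre'],3).tolist(),round(d['score'],2)) for d in robot.search_frame(n,c[0])[:5]])
E
```

```text
[0.5584746  0.04781557 0.0664216 ] [-3.14019060e+00 -1.46058726e-03 -7.80953892e-02] [1.66439564 7.73553907 7.30178385] [ 1.32968128  0.06115167 -0.07699713] 0.02399562116948371 50.00044763088226
end s -0.22380445921852532 ptr s -0.22565307285502587 -0.08991158695827343 [np.float64(-0.2238), np.float64(-0.2238), np.float64(-0.2248), np.float64(-0.224), np.float64(-0.2247), np.float64(-0.2238), np.float64(-0.2227), np.float64(-0.2229)]
rung_short_mid [([0.544, -0.1, 0.074], 0.72), ([0.568, -0.389, 0.021], 0.68), ([0.487, -0.474, 0.016], 0.66)]
rung_long_mid [([0.357, -0.486, 0.016], 0.69), ([0.354, -0.112, 0.019], 0.55), ([0.538, -0.189, 0.077], 0.52)]
board [([0.531, -0.13, 0.064], 0.65)]
```

Stiction held it 1.5 mm short, so I'll nudge a little further.

Call:
{"method": "apply_moves", "body": {
  "motion": "0 0 0.2 0 0 0 0; 0 0 0 0 0 0 0; 0 0 0 0 0 0 0; 0 0 0 0 0 0 0"
}}

```text
time: 24.92
tool_pos: [0.5583, 0.046, 0.0664]
tool_rot: [-3.14, -0.001, -0.078]
contact_force: [0.2, 7.2, 6.7]
opening: 0.0238
grip_force: 50.0
```

```bash
python3 - <<'E'
from h import *
s=robot.observe(); print(s['tool_pos'],s['tool_rot'],s['contact_force'],s['torque'],s['opening'],s['grip_force'])
c=cam('top'); save(c[0],'t4.png')
g=c[0]['img'].astype(float); g=g[...,0]-g[...,2]; r=np.array([.0785,.997]); S=[]
for v in range(182,218):
    q=g[v,394:428]; h=(q[-6:].mean()+np.median(q[:14]))/2; i=np.nonzero(q>h)[0].max(); u=394+i+(q[i]-h)/(q[i]-q[i+1]); S.append(back(c,(u,v),.058)[:2]@r)
print('end s',np.median(S),'ptr s',back(c,(413.6,172.5),.054)[:2]@r)
E
```

```text
[0.55832336 0.0459778  0.06644744] [-3.13999077e+00 -1.46568002e-03 -7.80638695e-02] [0.23453775 7.22369117 6.6507654 ] [ 1.31444638  0.15510363 -0.08267982] 0.023825613317803026 49.999845027923584
end s -0.22521858307980824 ptr s -0.22565307285502587
```

Call:
{"method": "apply_moves", "body": {
  "motion": "0 0 -0.12 0 0 0 0; 0 0 0 0 0 0 0; 0 0 0 0 0 0 0; 0 0 0 0 0 0 0; 0 0 0 0 0 0 0"
}}

```text
time: 25.6
tool_pos: [0.5583, 0.0461, 0.0663]
tool_rot: [3.142, -0.001, -0.078]
contact_force: [0.3, 2.7, 6.3]
opening: 0.0235
grip_force: 50.0
```

```bash
python3 - <<'E'
from h import *
s=robot.observe(); print(s['tool_pos'],s['tool_rot'],s['contact_force'],s['qvel'].round(4),s['opening'],s['grip_force'])
if abs(s['tool_pos'][1]-.046)<.0012 and s['contact_force'][2]>2: print(robot.hand_in())
E
```

```text
[0.55831053 0.04606307 0.06629255] [ 3.14156955e+00 -1.16814023e-03 -7.79733932e-02] [0.34634695 2.66161247 6.27029587] [ 0.0009  0.0006 -0.0007 -0.0003 -0.0009  0.0001] 0.023543495811785442 49.99993622303009
the job is handed in; nothing more can be done
None
```

I handed the job in at 25.6 s: both loose rungs are in their slots, and the board's end is within about 1 mm of the pointer by camera measurement. The gripper is still holding it by the handle, with about 6 N of downward push. No verdict came back at hand-in.

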